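# Knock cast pucks out of a mould

### The job

Take the black mould by its orange bar, turn it upside down onto the blue mat and rap it there so that both teal pucks come loose and drop out. Leave both pucks lying flat on the mat and set the empty mould down flat on the bench beside the mat, without disturbing the other things.

Things in the scene. Friction and masses are not known exactly. Their poses are not given: they have to be found in the camera images.
- mould: Loose slick black mould tray, 90 mm (its x) by 118 mm (its y), 38 mm high, about 0.4 kg. Origin: centre of its underside; its z points out of the open mouth, up at the start. Two round wells, floor 8 mm up, at x = +18 mm, y = +27 and -27 mm hold the pucks; the walls stand 16 mm above the pucks, so that upside down on its rim they can drop clear of the wells.
- grip_bar (a point): Centre of the orange grip bar, 12 mm thick, 92 mm long along the mould's y, at x = +85 mm, z = 19 mm of the mould, 40 mm from its near wall. It ends in two 34 mm high metal arms. It turns freely, so the mould, lifted by it, swings to hang straight below, mouth facing the mould's former -x. Its axle is sprung: it gives up to 12 mm along the mould's z, either way (0.5 N per mm).
- far_wall (a point): Middle of the outer face of the mould's far (-x) wall, 130 mm from the bar and 19 mm from both underside and rim; the lowest part of the hanging mould. Set down, it slides easily: move the bar towards where the mouth faces while lowering it, and the mould lies down on its mouth; the opposite way, on its underside. Keep pulling the bar ahead, not pressing straight down, lest it jam.
- puck0: Teal cast puck, 36 mm across its top, 33 mm across its foot, 14 mm thick, 25 g, in the well at y = +27 mm. Origin: centre of its foot, z along its axis. Two sprung rubber lips catch its top edge: they hold while the mould is moved smoothly and laid down gently, and let go when its rim is rapped on the mat upside down (bar end lifted 40 mm and brought down at 0.15 m/s or more; repeat if needed).
- puck1: The other teal puck, the same and held the same way, in the well at y = -27 mm.
- mat: Blue knock-out mat fixed on the bench, 220 x 220 mm, 5 mm thick. Origin: centre of its underside, z up.
- spare: Bystander: empty grey open tray, 90 x 118 x 38 mm, no bar. Origin: centre of its underside.
- amber: Bystander: amber jar with a white cap, 46 mm across, 75 mm high. Origin: centre of its underside.
- rack: Bystander: black vial rack, 60 x 150 x 30 mm, with three vials 48 mm high. Origin: centre of its underside.

How it is judged (in metres and radians):
On the way, in this order (a step that is already met when the one before it is completed fails the run):
1. the mould is upside down over the mat with both pucks still in their wells (angle between mould's own z axis and vertical above 2.3 rad and horizontal distance between mould and mat below 0.11 m and z of each of puck0, puck1 in the frame of mould below 0.014 m).
2. both pucks have come out of their wells with the mould still upside down over the mat (angle between mould's own z axis and vertical above 2.3 rad and horizontal distance between mould and mat below 0.11 m and z of each of puck0, puck1 in the frame of mould above 0.018 m).
At the end, for the whole second after the job is handed in: Both pucks lie flat (within 11 degrees, either way up) on the blue mat, their centres inside its edges; the mould lies flat (within 10 degrees, either way up) on the bench with its centre more than 140 mm from the mat's centre and clear of the pucks; everything at rest (x of puck0 in the frame of mat between -0.11 and 0.11 m and y of puck0 in the frame of mat between -0.11 and 0.11 m and x of puck1 in the frame of mat between -0.11 and 0.11 m and y of puck1 in the frame of mat between -0.11 and 0.11 m and height (world z) of each of puck0, puck1 below 0.03 m and angle between the z axis of each of puck0, puck1 and the z axis of mat, either way round below 0.2 rad and horizontal distance between mould and mat above 0.14 m and horizontal distance between mould and puck0 above 0.06 m and horizontal distance between mould and puck1 above 0.06 m and height (world z) of mould below 0.05 m and angle between the z axis of mould and the z axis of mat, either way round below 0.18 rad and linear speed of each of mould, puck0, puck1 below 0.02 m/s); the robot touches nothing.
It fails at once if a bystander is moved by more than 30 mm (distance of any of spare, amber, rack from where it was at the start of the episode above 0.03 m).
It also fails if it takes over 69 s, if anything falls off the work surface, if the arm or the gripper's body presses on something with over 40 N, if the wrist force passes 120 N, or if a joint passes its speed limit or range.

### The arm

A 6-joint arm with a two-finger parallel gripper is mounted at the origin on the work surface. World frame = base frame: x ahead of the robot, y to its left, z up, the work surface at z = 0. Lengths are in mm, angles in rad, forces in N, time in s.
With the tool pointing down it reaches from about 350 to 975 mm from the base axis. Payload 7.1 kg.
Tool frame: the origin (TCP) lies midway between the tips of the shut fingers; the grasp point (between the pads) lies 19 mm behind it; z points along the fingers, y is the direction in which the jaws open and shut (so a half turn about z gives the same grasp; the last joint's range is limited). The gripper opens to 88 mm and grips with 3 to 60 N. Pads are 20 mm wide; open, the fingers measure 115 mm over their backs; the gripper's body (75 mm by 178 mm) begins 61 mm behind the grasp point.
Start: joints at [1.236, 0.423, 1.63, -0, 1.089, -0.019], TCP at [194.079, 594.086, 222.675] pointing down, gripper open.
Joint ranges: [-3, 3], [-0.9, 2.11], [0.09, 2.58], [-1.31, 4.45], [0.11, 2.69], [-2.54, 2.54]. Speed limits (rad/s): [2.39, 2.39, 3.01, 3.14, 3.14, 3.14].

### API

Orientations are given as a unit quaternion [w, x, y, z].
In Python, from station import bot, eoat, capture, camera_model gives the robot as it stands. Calls block until the motion is done:
- bot.move_to(position, orientation): joint-space move of the TCP to a pose.
- bot.move_straight(position, attitude=None, max_speed=150, guard=None): straight line of the TCP; attitude=None keeps the orientation; max_speed is the mean speed in mm/s. With guard (N) it stops when the force on the tool has changed by that much, and returns True; else False.
- bot.set_joints(angles): joint-space move.
- eoat.move_gripper(opening, squeeze=None): opening from 0.0 (shut) to 1.0 (fully open); squeeze is the grip in N (None keeps the last); returns when the fingers have stopped.
- bot.dwell(seconds).
- bot.solve_ik(position, orientation): joint angles nearest the present ones, or None.
- bot.state(): the state.
- capture(name): name is "scene" or "top"; returns the picture (480x640x3 uint8, red, green, blue); there is no depth.
- camera_model(name): a dict with "intrinsics" (3x3 intrinsics, pixels), "k1" (the pictures are not rectified: a ray, as slopes to the right and down, at radius r is drawn at 1 + k1 r^2 times it, then the intrinsics apply), "R" (3x3) and "t" (3): a world point X has camera coordinates R X + t. Camera axes: x right, y down, z forward; pixel columns grow to the right and rows downward; lengths in mm; the calibration is good to about 2 mm. A picture is of the moment at which its call begins. camera_model takes no time and is no camera call.
A pose or a line that the arm cannot do raises bot.Unreachable and nothing moves.
- bot.job_done(): hands the job in, once; it reports no verdict.
The state is a dict: "time_s": time; "joints": joint angles; "joint_vel": joint speeds; "tau": joint torques, N m; "tcp_pos": TCP position; "tool_rot": TCP orientation; "ft_force": force on the tool from outside, world axes, zero at the start; "ft_torque": the same for the moment, N m; "grip_width": opening from 0.0 (shut) to 1.0 (fully open).
Only numpy, scipy, OpenCV 4.12 (cv2) and the standard library are available. Lean on these libraries where they do the work, as an engineer would, in place of code of your own. Each camera call takes 0.05 s, during which the arm holds its last target. There are 200 camera calls.

## Working session

There is one attempt and no reset: what is moved stays moved. The work goes in short steps, each a Python script; the robot and the scene stay as the last script left them, time stands still between calls to the robot, and variables do not carry over. Pictures are saved under pics/ and viewed, about 8 in all and at most 12, crops included, and the job is handed in when it is done.

```bash
mkdir -p pics; ls; python3 - <<'E'
from station import bot,eoat,capture,camera_model
import cv2
for n in("top","scene"):
    cv2.imwrite(f"pics/{n}0.png",capture(n)[:,:,::-1]); print(n,camera_model(n))
print(bot.state())
E
```

```text
pics
top {'intrinsics': array([[499.59514842,   0.        , 323.48861794],
       [  0.        , 499.59514842, 243.60496141],
       [  0.        ,   0.        ,   1.        ]]), 'k1': -0.05342130695181325, 'R': array([[ 0.01142378, -0.99982607, -0.01474199],
       [-0.98754056, -0.0089669 , -0.15710901],
       [ 0.15694949,  0.01635309, -0.98747123]]), 't': array([  3.45169632, 609.16613457, 780.78559247])}
scene {'intrinsics': array([[504.33530739,   0.        , 322.60457633],
       [  0.        , 504.33530739, 241.83951577],
       [  0.        ,   0.        ,   1.        ]]), 'k1': -0.04899391240797566, 'R': array([[-4.81070507e-01,  8.76681881e-01,  2.16353365e-04],
       [ 5.26190647e-01,  2.88939284e-01, -7.99773401e-01],
       [-7.01209362e-01, -3.84633553e-01, -6.00301974e-01]]), 't': array([ 274.08324424, -295.09277026, 1332.46631173])}
{'time_s': 0.1, 'joints': array([ 1.23601272e+00,  4.23754606e-01,  1.63056706e+00, -1.84958172e-05,
        1.08860051e+00, -1.89919257e-02]), 'joint_vel': array([-0.00109058, -0.00195487, -0.00132376, -0.00034741,  0.00072129,
       -0.00197111]), 'tau': array([ 2.82981182e-04, -5.45613062e+01, -2.74323320e+01,  6.45890110e-02,
        1.87487161e-02, -4.60790454e-05]), 'tcp_pos': array([193.92423704, 593.65082811, 222.00383348]), 'tool_rot': array([-1.08912899e-04,  1.57236298e-01,  9.87560785e-01, -6.55828583e-04]), 'ft_force': array([-0.3026539 ,  0.45463263,  0.42961408]), 'ft_torque': array([-0.00737219,  0.00029313, -0.06198569]), 'grip_width': 1.0025598730500471}
```

View pics/top0.png

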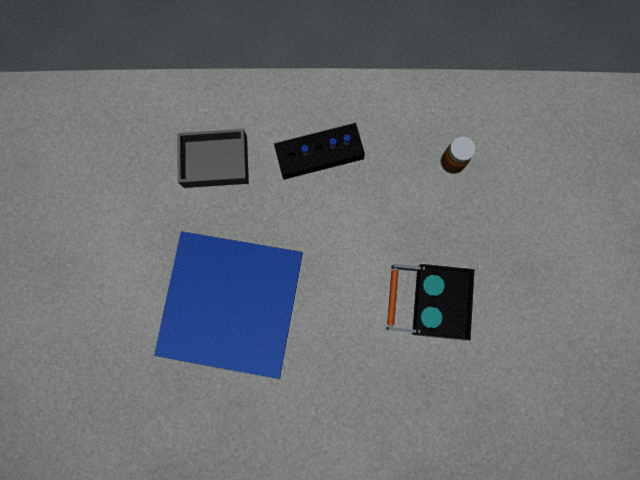

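View pics/scene0.png

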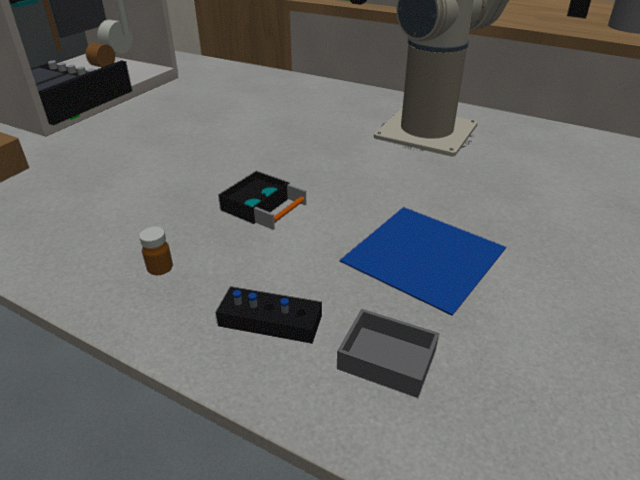

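The top view shows the mat corners at (182,232), (302,252), (280,378), (155,355). The orange bar runs from about (394,270) to (391,325), and the mould body lies to its right, x 414–474. The rack, grey tray and jar all sit at rows above 190. The scene view agrees.

```bash
cat > h.py <<'E'
import numpy as np, cv2
from station import bot,eoat,capture,camera_model
from scipy.spatial.transform import Rotation as Ro
def px2w(n,pts,z):
    c=camera_model(n); K=c["intrinsics"]; R=c["R"]; t=c["t"]
    u=cv2.undistortPoints(np.float64(pts).reshape(-1,1,2),K,np.array([c["k1"],0,0,0,0]))[:,0]
    d=np.c_[u,np.ones(len(u))]@R; o=-R.T@t
    return o+d*((z-o[2])/d[:,2])[:,None]
def quat(yaxis):   # tool down, jaws along yaxis (2-vector)
    y=np.array([*yaxis,0.])/np.hypot(*yaxis); z=np.array([0,0,-1.]); x=np.cross(y,z)
    return np.roll(Ro.from_matrix(np.c_[x,y,z]).as_quat(),1)
E
python3 - <<'E'
from h import *
np.set_printoptions(precision=1,suppress=True)
im=capture("top"); hsv=cv2.cvtColor(im,cv2.COLOR_RGB2HSV)
def blob(lo,hi,k):
    m=cv2.inRange(hsv,lo,hi); n,l,s,c=cv2.connectedComponentsWithStats(m)
    for i in sorted(range(1,n),key=lambda i:-s[i,4])[:k]: yield np.argwhere(l==i)[:,::-1].astype(np.float32)
for p in blob((5,150,120),(18,255,255),1):
    r=cv2.minAreaRect(p); print("bar",r); b=px2w("top",cv2.boxPoints(r),22); print(b, px2w("top",[r[0]],25))
for p in blob((105,150,80),(125,255,255),1):
    r=cv2.minAreaRect(p); print("mat",px2w("top",cv2.boxPoints(r),5),px2w("top",[r[0]],5))
for p in blob((80,120,80),(96,255,255),2): print("puck",px2w("top",[p.mean(0)],22))
print("mould rim",px2w("top",[(419,265),(474,269),(470,339),(414,333)],38))
print("byst",px2w("top",[(178,186),(248,182),(284,179),(364,158)],0),px2w("top",[(461,149)],75))
E
```

```text
bar ((392.2447509765625, 296.9781494140625), (5.095601558685303, 54.40052795410156), 4.899093151092529)
[[ 478.5  -98.1   22. ]
 [ 569.6 -106.7   22. ]
 [ 568.9 -115.3   22. ]
 [ 477.9 -106.6   22. ]] [[ 523.2 -106.3   25. ]]
mat [[419.8 297.7   5. ]
 [639.4 269.9   5. ]
 [600.9  47.5   5. ]
 [385.9  82.5   5. ]] [[509.7 173.5   5. ]]
puck [[ 490.5 -171.4   22. ]]
puck [[ 544.4 -176.4   22. ]]
mould rim [[ 576.  -149.8   38. ]
 [ 570.1 -241.6   38. ]
 [ 455.1 -231.3   38. ]
 [ 464.1 -139.8   38. ]]
byst [[719.8 274.7   0. ]
 [727.8 147.7   0. ]
 [733.7  82.9   0. ]
 [774.1 -60.9   0. ]] [[ 765.7 -216.9   75. ]]
```

Checks agree: the bar measures 91.5 mm long, the pucks 54 mm apart, and bar to puck line is 67.5 mm. Next I grasp the bar, lift the mould, carry it to the mat and look.

```bash
cat >> h.py <<'E'
OFF=14                       # TCP below bar centre
C=np.array([511,173.]); u=np.array([.155,.988]); u/=np.hypot(*u); d=-u
def go(xy,zbar,v,y=None,**k): return bot.move_straight([*xy,zbar-OFF],None if y is None else quat(y),max_speed=v,**k)
def arc(E,dr,z0,th0,th1,n,v,pull=0):  # bar about rim edge E (ground point), dr = side the bar lies when flat
    for i in range(1,n+1):
        f=i/n; a=np.radians(th0+(th1-th0)*f)
        go(E+dr*(130*np.cos(a)-19*np.sin(a)+pull*f), z0+130*np.sin(a)+19*np.cos(a), v)
E
python3 - <<'E'
from h import *
B=np.array([523.5,-106.5]); m=np.array([.092,.9957])
s=min((m,-m),key=lambda y: abs(bot.solve_ik([*B,100],quat(y))[5]))
print(s,bot.solve_ik([*B,100],quat(s)))
sg=np.sign(s@m); 
bot.move_to([*B,90],quat(s)); eoat.move_gripper(0.42)
go(B,19,80); eoat.move_gripper(0,30)
print(bot.state()["grip_width"],bot.state()["tcp_pos"])
E0=B-130*m
arc(E0,m,0,0,90,6,110)
go(bot.state()["tcp_pos"][:2],190,100)
H=C-60*d-19*d
go(H,190,150,y=sg*u)
bot.dwell(.5); print(sg,bot.state())
cv2.imwrite("pics/s1.png",capture("scene")[100:400,200:600,::-1].repeat(2,0).repeat(2,1))
E
```

```text
[-0.092  -0.9957] [-2.22976686e-01  4.71248982e-01  1.90895888e+00 -4.44089210e-16
  7.61384790e-01  1.43995535e+00]
0.12704772597835814 [ 523.61618862 -106.52220148    5.08227083]
-1.0 {'time_s': 13.1, 'joints': array([4.26857924e-01, 4.16153683e-01, 1.76598812e+00, 6.27944805e-06,
       9.59431090e-01, 2.15324926e+00]), 'joint_vel': array([-0.00020753,  0.00011403, -0.00182895, -0.00262045,  0.00050501,
        0.00068563]), 'tau': array([-1.31512672e-02, -5.38527918e+01, -2.61938810e+01, -1.67281431e-02,
       -6.23649778e-02, -6.68301186e-05]), 'tcp_pos': array([523.23670442, 251.05513929, 176.01486506]), 'tool_rot': array([-7.02754926e-06,  9.96975160e-01, -7.77208459e-02,  7.40523511e-06]), 'ft_force': array([-0.7942391 , -0.5690881 , -3.92048415]), 'ft_torque': array([0.00538313, 0.1701099 , 0.03929251]), 'grip_width': 0.12553913299550573}
```

View pics/s1.png

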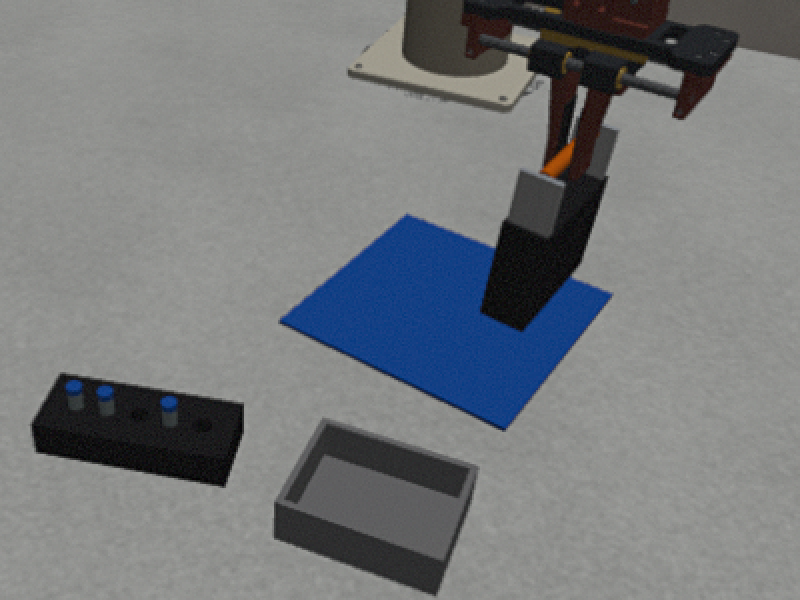

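The mould hangs in the gripper over the back part of the mat (crop x 480–605, y 175–330), with its mouth facing −y. Now I lay it on its mouth and look.

```bash
python3 - <<'E'
from h import *
E0=C-60*d
go(E0-19*d,137,80)
arc(E0,d,5,90,0,6,80,pull=15)
bot.dwell(.3); s=bot.state(); print(s["time_s"],s["tcp_pos"],s["ft_force"])
cv2.imwrite("pics/s2.png",capture("scene")[100:400,200:600,::-1].repeat(2,0).repeat(2,1))
E
```

```text
17.8667 [497.89732034  89.05834972  10.29164385] [-0.62248986 -1.90815401  0.14331089]
```

View pics/s2.png

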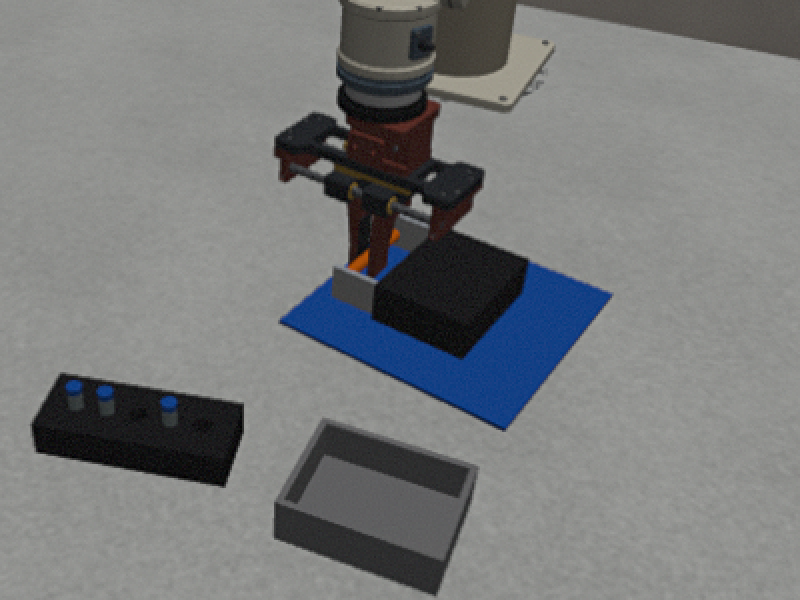

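The mould lies flat on its mouth near the mat centre, with the bar on the −y side. Rapping now.

```bash
cat >> h.py <<'E'
E1=C-45*d
def rap(n,v):
    for _ in range(n):
        arc(E1,d,5,0,20,1,120)
        bot.dwell(.15)
        go(C+85*d,22.5,v); bot.dwell(.2)
E
python3 - <<'E'
from h import *
rap(4,270)
s=bot.state(); print(s["time_s"],s["tcp_pos"],s["ft_force"])
arc(E1,d,5,0,42,2,70)
bot.dwell(.3); print(bot.state()["time_s"],bot.state()["ft_force"])
a=capture("scene")[170:320,310:510,::-1].repeat(4,0).repeat(4,1)
cv2.imwrite("pics/s3.png",cv2.convertScaleAbs(a,alpha=1.8))
E
```

```text
22.775 [497.51708064  89.03244519   8.57149469] [-0.77823751  0.2077383   0.17102014]
24.7667 [ 0.99155474 -0.63701542 -0.6493758 ]
```

View pics/s3.png

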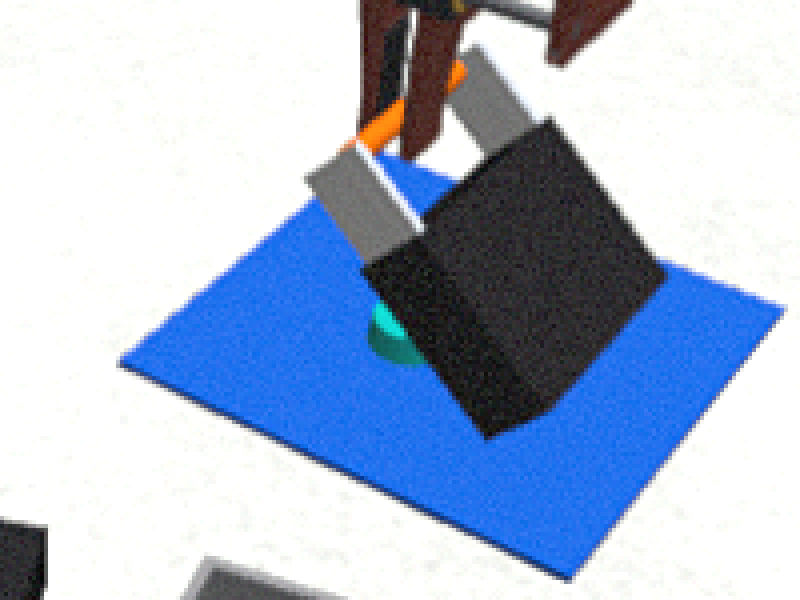

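One puck (+x side) is out, seen at crop (400,335). The other is hidden behind the mould, so I check it from the top camera.

```bash
python3 - <<'E'
from h import *
a=capture("top")[225:385,150:350,::-1].repeat(4,0)[:600].repeat(4,1)
cv2.imwrite("pics/t3.png",cv2.convertScaleAbs(a,alpha=2))
E
```

```text
(no output)
```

View pics/t3.png

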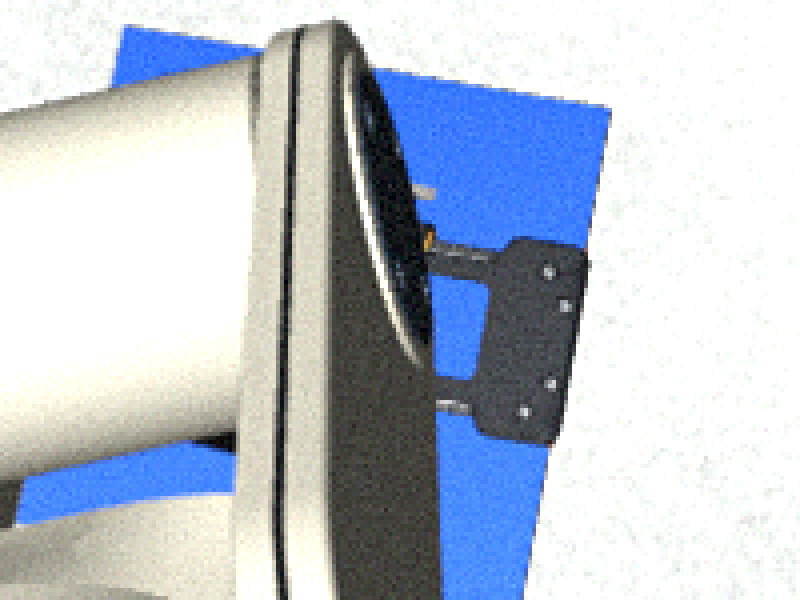

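The arm hides it from above. I rap three more times, tilt again, and slide the tilted mould back 50 mm so the scene camera can see the second puck.

```bash
python3 - <<'E'
from h import *
arc(E1,d,5,42,20,1,150)
rap(3,330)
arc(E1,d,5,0,42,2,80)
p=bot.state()["tcp_pos"]
go(p[:2]-50*d,p[2]+OFF,80)
bot.dwell(.2); print(bot.state()["time_s"],bot.state()["ft_force"])
a=capture("scene")[170:320,310:510,::-1].repeat(4,0).repeat(4,1)
cv2.imwrite("pics/s4.png",cv2.convertScaleAbs(a,alpha=1.8))
E
```

```text
31.1 [ 0.1498877   1.19864372 -2.27898216]
```

View pics/s4.png

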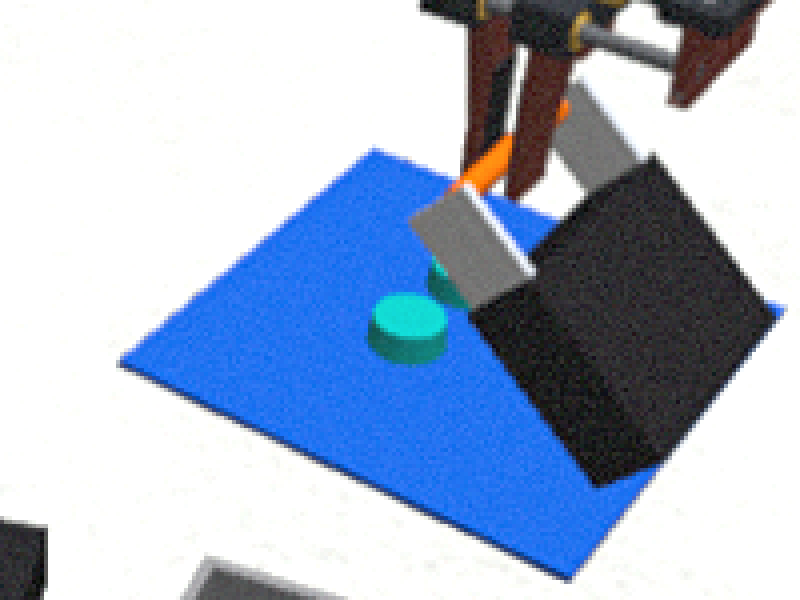

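Both pucks lie flat on the mat, at crop (408,330) and (455,280). Lifting the mould clear and setting it down on its underside where it started.

```bash
python3 - <<'E'
from h import *
arc(E1-50*d,d,5,42,90,3,100,pull=-8)
p=bot.state()["tcp_pos"]; go(p[:2],195,100)
m=np.array([.092,.9957]); B=np.array([523.5,-106.5]); E0=B-145*m
go(E0-19*m,195,150,y=-m); bot.dwell(.5)
print(bot.state()["time_s"],bot.state()["ft_force"])
go(E0-19*m,132,80)
arc(E0,m,0,90,0,6,80,pull=15); bot.dwell(.3)
eoat.move_gripper(.42); p=bot.state()["tcp_pos"]
bot.move_straight([*p[:2],150],max_speed=100); bot.move_straight([420,-350,250],max_speed=200)
print(bot.state()["time_s"])
cv2.imwrite("pics/s5.png",capture("scene")[:,:,::-1]); im=capture("top"); cv2.imwrite("pics/t5.png",im[:,:,::-1])
m=cv2.inRange(cv2.cvtColor(im,cv2.COLOR_RGB2HSV),(80,120,80),(96,255,255)); n,l,s,c=cv2.connectedComponentsWithStats(m)
for i in range(1,n):
    if s[i,4]>50: print(s[i,4],px2w("top",[c[i]],19)[0]-[*C,0])
E
```

```text
37.925 [-0.22705673 -0.48753527 -3.47256767]
46.5333
287 [ 16.6175889  -18.57470452  19.        ]
289 [-33.86456009  -9.40493253  19.        ]
```

View pics/s5.png

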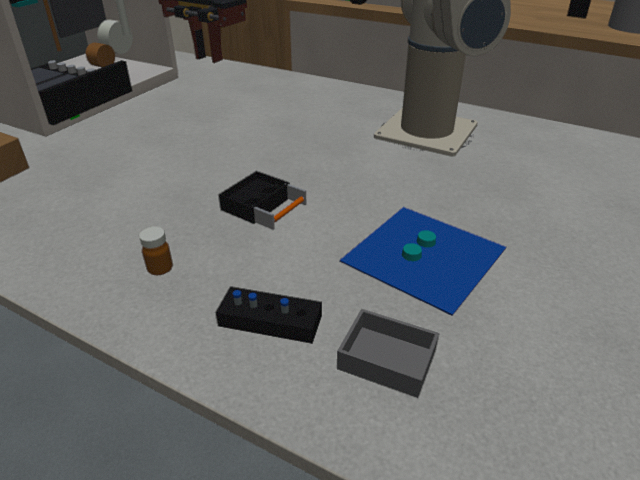

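View pics/t5.png

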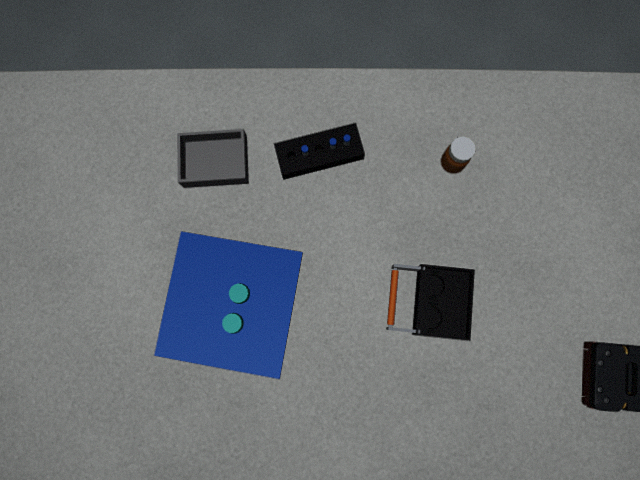

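The pucks lie flat on the mat at top-view (239,293) and (232,323). The empty mould sits flat at (443,302), the bystanders have not moved, and the arm is clear.

```bash
python3 -c "
from station import bot
bot.job_done()"
```

```text
the job is handed in; nothing more can be done
```

The job is handed in at about 47 s of the 69 s limit, and every step I could check looked right. I gripped the mould by its bar and laid it mouth-down on the mat. I rapped it 7 times in all, then carried it back to its starting place and set it down on its underside.

- **Pucks:** both lie flat on the mat, at about (17, −19) and (−34, −9) mm from its centre.
- **Mould:** it lies flat and empty, about 360 mm from the mat's centre. Its measured weight fell from 3.9 N to 3.5 N, which fits two 25 g pucks leaving.
- **Bystanders and arm:** the spare tray, jar and rack appear where they were at the start, and the arm is touching nothing.

After the first 4 raps I could only see one puck; the arm and mould hid the other. I rapped 3 more times, and a second look with the mould slid back 50 mm showed both out. No check failed or disagreed. I had no direct view that the pucks were still in their wells when the mould was first laid down.

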